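# Clamp a tablet jar in the cap torque tester

## Task

Load the tablet jar into the cap torque tester: use the crank to open the gripping posts, which were left set for a narrower bottle, stand the jar upright on the round pad between the four posts, then crank the posts in until they hold the jar firmly from both sides without crushing it. Leave the carton and the medicine cup standing where they are.

Things in the scene. Friction and masses are not known exactly. Their poses are not given: they have to be found in the camera images.
- tester: Cap torque tester, a low white bench instrument fixed to the worktop: 236 mm long (its y), 90 mm wide, plus a sloping panel reaching to x = -78 mm. Origin: on the worktop under the jar pad's centre; z up. Deck 47 mm high. Two jaws slide along its y, one each side of the pad. A grey gearbox, 78 mm high, at y -85 to -145 mm carries the crank.
- jar_pad (a point): Centre of the top of the round rubber jar pad (44 mm across, 50 mm above the worktop): the bottom of the jar stands here. Axes as the tester.
- jaw_left: Jaw on the tester's +y side: an 84 mm wide steel plate (top z 58 mm) carrying two upright rubber posts, 18 mm diameter, tops at z 106 mm, x = -14 and +14 mm. Its origin is the tester's origin when fully closed and shifts to +y by 4 mm per rad of the crank. In its own frame the post axes lie at y = 14 to 20 mm, as last adjusted and not reported. Its rack (8 mm wide) passes the pad at x = +34 mm.
- jaw_right: The mirror image jaw on the -y side: its origin shifts to -y by 4 mm per rad of the crank. Its post axes lie at y = -14 to -20 mm in its own frame, as last adjusted and not reported, not always alike on both sides. Its rack runs to the gearbox at x = -34 mm.
- crank (a joint): Crank angle, rad: 0 jaws fully closed, 8 fully open; grows counter-clockwise from above, so clockwise closes. Both jaws move 4 mm per rad and carry the jar between them. Drag 4.5 N at the knob; stays where left. The posts meet the jar somewhere between 2.3 and 3.9; from 6.3 it is easily set down. Pressing on the jar adds to the drag: about 4 N more at the knob is a firm hold, 15 N more crushes it.
- crank_axis (a point): Point on the vertical crank axis at the height of the knob's middle, 115 mm to -y of the pad centre, 115 mm above the worktop.
- crank_knob (a point): Middle of the upright black crank knob (23 mm diameter, 36 mm tall, z 95 to 131 mm), 40 mm from the crank axis, above a flat steel arm whose top is at z 93 mm. The knob spins freely on the crank, so it can be held with a fixed wrist while it is led round its circle.
- tablet_jar: Plastic tablet jar with a ribbed screw cap, the only jar near the tester: body 47 mm diameter and 58 mm tall, cap 44 mm diameter, 76 mm in all, about 60 g. Origin: centre of the underside, z up. The cap does not turn.
- carton_upright: Bystander: upright folding carton, 47 x 61 x 76 mm, origin under its centre. Leave it standing.
- medicine_cup: Bystander: small clear medicine cup, 39 mm across and 37 mm tall, origin under its centre. Leave it standing.

How it is judged:
At the end, for the whole second after the job is handed in: The jar stands upright (within 0.06 rad) on the pad, within 8 mm of its centre and not more than 4 mm above it, at rest, and each jaw presses on it with more than 6 N; carton and cup still stand (contact force between tablet_jar and jaw_left above 6 N and contact force between tablet_jar and jaw_right above 6 N and angle between tablet_jar's own z axis and vertical below 0.06 rad and horizontal distance between tablet_jar and jar_pad below 0.008 m and z of tablet_jar in the frame of jar_pad below 0.004 m and linear speed of tablet_jar below 0.01 m/s and angle between each of carton_upright, medicine_cup's own z axis and vertical below 0.2 rad); the robot touches nothing.
It fails at once if the jar is crushed: a jaw presses on it with more than 90 N (contact force between tablet_jar and jaw_left above 90 N or contact force between tablet_jar and jaw_right above 90 N).
It fails at once if the carton or the medicine cup is moved by more than 30 mm (distance of any of carton_upright, medicine_cup from where it was at the start of the episode above 0.03 m).
It also fails if it takes over 72 s, if anything falls off the work surface, if the arm or the gripper's body presses on something with over 40 N, if the wrist force passes 120 N, or if a joint passes its speed limit or range.

## Robot

A 6-joint arm with a two-finger parallel gripper is mounted at the origin on a cart in front of the work surface, level with it; the furniture and walls round the work are solid. World frame = base frame: x ahead of the robot, y to its left, z up, the work surface at z = 0. Lengths are in m, angles in rad, forces in N, time in s.
With the tool pointing down it reaches from about 0.3 to 0.775 m from the base axis. Payload 14.6 kg.
Tool frame: the origin (TCP) lies at the very end of the fingers, on their centre line; the grasp point (between the pads) lies 19 mm behind it; z points along the fingers, y is the line along which they close (so a half turn about z gives the same grasp; the last joint's range is limited). The gripper opens to 94 mm and grips with 3 to 60 N. Pads are 16 mm wide; open, the fingers measure 119 mm over their backs; the gripper's body (75 mm by 177 mm) begins 78 mm behind the grasp point.
Start: joints at [1.159, 0.3, 1.521, -0, 1.321, -0.067], TCP at [0.186, 0.518, 0.205] pointing down, gripper open.
Joint ranges: [-3.03, 3.03], [-0.79, 2.21], [0.23, 2.52], [-1.04, 4.18], [0, 3.07], [-2.55, 2.55]. Speed limits (rad/s): [2.22, 2.22, 2.57, 3.14, 3.14, 3.14].

## Interface

Orientations are given as [roll, pitch, yaw] about the fixed x, y, z axes, in that order (R = Rz(yaw) Ry(pitch) Rx(roll)).
In Python, from station import ctrl gives the robot as it stands. The module is installed in compiled form; this text tells all that it offers.
- The arm moves only by the tool step_arm, never from a script. Its argument "deltas" is a list of rows, each an object with "dp": the shift along the tool's x, y, z scaled (see below), a list of three; "twist": the turn about the tool's z scaled (see below). In form: [{"dp": [tx, ty, tz], "twist": twist}, ...]. A call has 1 to 12 rows; each row shifts and turns the commanded pose from where the row before left it, along the tool's axes as they then stand; what a row does not reach is not made up. The controller multiplies each number of a shift by 0.04 m and each number of a turn by 4 degrees. A row lasts 1/10 s, in which the tool goes at most 50 mm and 8.59 degrees, less where a joint would pass 70% of its speed; a pose out of reach is approached as far as the arm can. A call with a number of a shift or a turn outside -1 to 1 is refused whole. A call with a gripper value outside its range is refused whole. "gripper" is the opening, from -1 (shut) to 1 (fully open), set as the call begins (left out, the last holds). The fingers move at their own pace and stop on an object; "squeeze" is the grip in N (left out, the last holds). Time passes only in rows, so rows that do not move let the fingers close. It gives the time, the measured TCP pose, the force, the opening and the grip force at its end, in the units of the state.
- ctrl.get_obs(): the state, without advancing time (a new reading comes with each control period).
- ctrl.camera(name): name is "side" or "top"; returns (picture, depth): 400x640x3 uint8, red, green, blue; 400x640 float32, m along the optical axis (not along the pixel's ray), 0 where there is no reading.
- ctrl.get_calibration(name): a dict with "fx", "fy", "cx", "cy" (pixels), "world_to_cam" (4x4, takes a point from world to camera coordinates). Camera axes: x right, y down, z forward; pixel columns grow to the right and rows downward; lengths in m; the calibration is good to about 2 mm. A picture is of the moment at which its call begins. get_calibration takes no time and is no camera call.
- ctrl.hand_in(): hands the job in; it is judged then, once.
Trained networks look in the newest picture that a camera, given by its name, has taken for a name from the list of things; names that differ only in an ending like _2 or _b are one class to them, and where a whole thing is asked for, a point or a joint stands for the part that bears it (a point fixed in the world has none). Each returns a list of dicts, best first, with "conf" (0 to 1); they miss things now and then, are a little off and sometimes report something else, mostly with a low value. They report only what shows in the picture. A call takes as long as a camera call.
- ctrl.spot_in(camera, label): "rect" ([left, top, right, bottom] as shares, 0 to 1, of the picture: columns of its width, rows of its height, round what is visible of it).
- ctrl.cut_out(camera, label): "pixels" (400x640 bool, what is visible of it) and "rect" ([left, top, right, bottom] as shares, 0 to 1, of the picture: columns of its width, rows of its height, round what is visible of it).
The state is a dict: "time_s": time; "qpos": joint angles; "joint_vel": joint speeds; "tau": joint torques, N m; "ee_pos": TCP position; "eef_rot": TCP orientation; "force": force on the tool from outside, world axes, zero at the start; "moment": the same for the moment, N m; "grip_width": finger opening in m; "grip_force": force on a finger pad.
Only numpy, scipy, OpenCV 4.12 (cv2) and the standard library are available. Lean on these libraries where they do the work, as an engineer would, in place of code of your own. Each camera call takes 0.05 s, during which the arm holds its last target. There are 200 camera calls.

## Working session

There is one attempt and no reset: what is moved stays moved. The work goes in short steps, Python scripts to look and compute and a tool call to move; the robot and the scene stay as the last step left them, time stands still between calls to the robot, and variables do not carry over. Pictures are saved under pics/ and viewed, at most 10 in all, crops included, and the job is handed in when it is done.

Besides the shell and the picture viewer there is one more tool, called after ">>>" by a JSON object that holds its "method" and its "body". step_arm: Moves the arm, as the interface text tells. Its arguments: {"type":"object","properties":{"deltas":{"type":"array"},"gripper":{"type":"number"},"squeeze":{"type":"number"}},"required":["deltas"]}

```bash
mkdir -p pics
cat > h.py <<'E'
import numpy as np, cv2
from station import ctrl
def cloud(name,depth,mask):
    c=ctrl.get_calibration(name); v,u=np.nonzero(mask&(depth>0)); z=depth[v,u]
    p=np.stack([(u-c['cx'])*z/c['fx'],(v-c['cy'])*z/c['fy'],z,np.ones_like(z)])
    return (np.linalg.inv(np.array(c['world_to_cam']))@p)[:3].T
E
python3 - <<'E'
from h import *
o=ctrl.get_obs(); print(o['ee_pos'],o['eef_rot'],o['grip_width'])
ims=[]
for n in ['top','side']:
    im,d=ctrl.camera(n); ims.append(im); cv2.imwrite(f'pics/{n}0.png',im[:,:,::-1])
    for l in ['tester','tablet_jar','crank_knob','crank','jaw_left','jaw_right','carton_upright','medicine_cup']:
        for r in ctrl.cut_out(n,l)[:2]:
            p=cloud(n,d,r['pixels'])
            if len(p)>5: print(n,l,round(r['conf'],2),np.round(np.array(r['rect'])*[640,400,640,400]),len(p),'lo',np.percentile(p,2,0).round(3),'hi',np.percentile(p,98,0).round(3),'med',np.median(p,0).round(3))
E
```

```text
[0.18581066 0.51739429 0.20489099] [-3.14044970e+00 -4.62269701e-05  2.79678689e+00] 0.09397577687874156
top tester 0.68 [182. 204. 295. 268.] 5545 lo [0.371 0.216 0.019] hi [0.486 0.439 0.113] med [0.429 0.326 0.05 ]
top tablet_jar 0.96 [411. 214. 438. 241.] 477 lo [ 0.438 -0.102  0.013] hi [ 0.477 -0.061  0.078] med [ 0.456 -0.077  0.074]
top tablet_jar 0.37 [182. 202. 290. 269.] 5594 lo [0.371 0.215 0.018] hi [0.487 0.44  0.111] med [0.429 0.326 0.049]
top crank_knob 0.6 [246. 208. 260. 221.] 106 lo [0.458 0.27  0.113] hi [0.477 0.288 0.135] med [0.466 0.278 0.13 ]
top crank 0.72 [246. 208. 284. 235.] 336 lo [0.436 0.224 0.092] hi [0.476 0.288 0.133] med [0.458 0.26  0.096]
top jaw_left 0.61 [201. 213. 246. 252.] 472 lo [0.401 0.314 0.056] hi [0.479 0.4   0.108] med [0.445 0.38  0.064]
top jaw_right 0.63 [219. 214. 257. 250.] 570 lo [0.405 0.284 0.051] hi [0.473 0.348 0.108] med [0.433 0.33  0.062]
top carton_upright 0.75 [342. 212. 376. 240.] 766 lo [0.436 0.029 0.009] hi [0.482 0.088 0.079] med [0.456 0.06  0.075]
top medicine_cup 0.71 [397. 186. 415. 209.] 243 lo [ 0.516 -0.071
[... 433 characters left out ...]
78 [279. 149. 295. 183.] 346 lo [0.434 0.22  0.062] hi [0.476 0.308 0.133] med [0.46  0.268 0.098]
side crank 0.64 [363. 277. 382. 311.] 525 lo [ 0.514 -0.073  0.004] hi [ 0.548 -0.037  0.039] med [ 0.532 -0.05   0.025]
side jaw_left 0.87 [252. 141. 282. 162.] 236 lo [0.398 0.368 0.053] hi [0.456 0.403 0.108] med [0.423 0.373 0.09 ]
side jaw_right 0.89 [257. 143. 288. 176.] 479 lo [0.405 0.305 0.055] hi [0.462 0.339 0.108] med [0.434 0.329 0.071]
side carton_upright 0.68 [292. 223. 332. 284.] 1567 lo [0.435 0.024 0.004] hi [0.482 0.083 0.078] med [0.456 0.03  0.061]
side medicine_cup 0.68 [361. 276. 381. 310.] 491 lo [ 0.514 -0.073  0.006] hi [ 0.548 -0.037  0.039] med [ 0.531 -0.049  0.026]
```

View pics/top0.png

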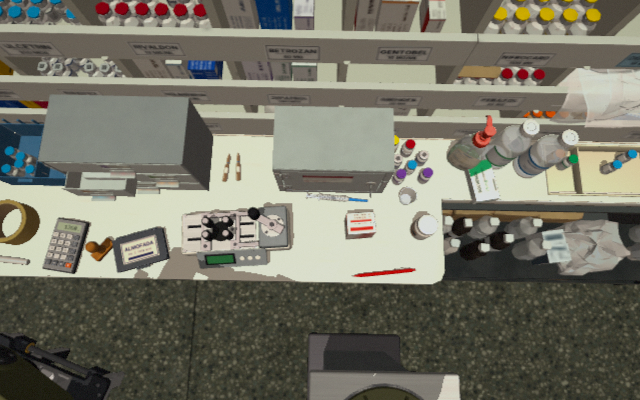

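View pics/side0.png

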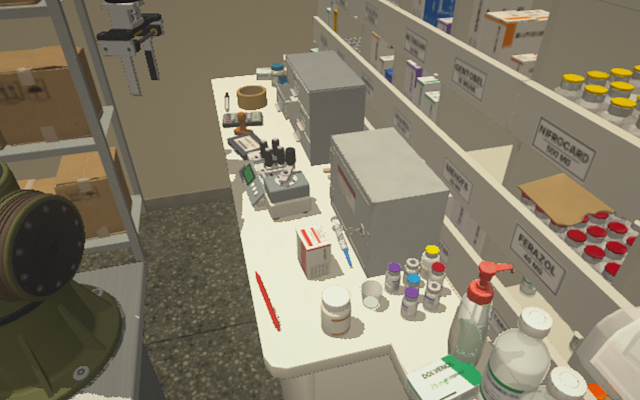

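Run:
```python
from h import *
full=np.ones((400,640),bool)
P={}
for n in ['top','side']:
    im,d=ctrl.camera(n)
    if n=='top': cv2.imwrite('pics/t1.png',cv2.resize(im[195:280,170:310,::-1],None,fx=5,fy=5,interpolation=cv2.INTER_CUBIC))
    p=cloud(n,d,full); P[n]=p
    s=p[(p[:,0]>.3)&(p[:,0]<.52)&(p[:,1]>.17)&(p[:,1]<.48)]
    for lo,hi,nm in [(.042,.049,'deck'),(.074,.082,'gear'),(.101,.11,'posts'),(.122,.14,'knob'),(.088,.097,'arm')]:
        q=s[(s[:,2]>lo)&(s[:,2]<hi)]
        if len(q)>4:
            r=cv2.minAreaRect(q[:,:2].astype(np.float32)*1000); print(n,nm,len(q),np.round(r[0],1),np.round(r[1],1),round(r[2],1),'med',q.mean(0).round(4), cv2.boxPoints(r).round(0).tolist())
            if nm=='posts':
                k=cv2.kmeans(q[:,:2].astype(np.float32),4,None,(3,50,1e-6),10,cv2.KMEANS_PP_CENTERS); print(k[2].round(4).tolist(), np.bincount(k[1].ravel()))
    for y0,y1 in [(-.1,0),(0,.1),(.1,.2),(.2,.25),(.25,.35),(.35,.5)]:
        q=p[(p[:,1]>y0)&(p[:,1]<y1)&(p[:,2]>.1)&(p[:,0]>.49)&(p[:,0]<.9)]
        if len(q): print(y0,'minx',np.percentile(q[:,0],1).round(3),'maxz',[q[q[:,0]<x][:,2].max(initial=0).round(3) for x in (.52,.55,.6,.65,.7,.8)])
    r=ctrl.cut_out(n,'tablet_jar')[0]; q=cloud(n,d,r['pixels'])
    t=q[q[:,2]>.07]; print('jar',cv2.minEnclosingCircle(t[:,:2].astype(np.float32)),t.mean(0))
```

```text
top deck 1608 [438.5 329.5] [100.  235.2] 4.6 med [0.4304 0.3603 0.0464] [[379.0, 443.0], [398.0, 208.0], [498.0, 216.0], [479.0, 451.0]]
top gear 871 [447.7 297.4] [ 86. 164.] 2.5 med [0.4482 0.2477 0.078 ] [[401.0, 377.0], [408.0, 214.0], [494.0, 217.0], [487.0, 381.0]]
top posts 235 [445.  315.1] [ 45.2 145.6] 5.1 med [0.4419 0.3539 0.1047] [[416.0, 386.0], [429.0, 241.0], [474.0, 245.0], [461.0, 390.0]]
[[0.45329999923706055, 0.38019999861717224], [0.4426000118255615, 0.33820000290870667], [0.45899999141693115, 0.27399998903274536], [0.4253000020980835, 0.3781000077724457]] [ 55 109  14  57]
top knob 96 [468.3 280.5] [20.8 20.1] 43.5 med [0.4675 0.2799 0.1303] [[454.0, 281.0], [468.0, 266.0], [483.0, 280.0], [469.0, 295.0]]
top arm 246 [446.2 303.4] [ 44.5 165. ] 6.2 med [0.4482 0.2714 0.094 ] [[415.0, 383.0], [433.0, 219.0], [477.0, 224.0], [459.0, 388.0]]
-0.1 minx 0.683 maxz [np.float64(0.0), np.float64(0.0), np.float64(0.0), np.float64(0.0), np.float64(0.454), np.float64(0.458)]
0 minx 0.545 maxz [np.float64(0.0), np.float64(0.174), np.float64(0.175), np.float64(0.175), np.fl
[... 1730 characters left out ...]
(0.174), np.float64(0.174), np.float64(0.434), np.float64(0.444)]
0.1 minx 0.543 maxz [np.float64(0.0), np.float64(0.174), np.float64(0.174), np.float64(0.174), np.float64(0.433), np.float64(0.439)]
0.2 minx 0.541 maxz [np.float64(0.0), np.float64(0.173), np.float64(0.174), np.float64(0.174), np.float64(0.389), np.float64(0.418)]
0.25 minx 0.683 maxz [np.float64(0.0), np.float64(0.0), np.float64(0.0), np.float64(0.0), np.float64(0.4), np.float64(0.409)]
0.35 minx 0.541 maxz [np.float64(0.0), np.float64(0.204), np.float64(0.204), np.float64(0.204), np.float64(0.389), np.float64(0.389)]Traceback (most recent call last):
  File "<stdin>", line 18, in <module>
IndexError: list index out of range
```

View pics/t1.png

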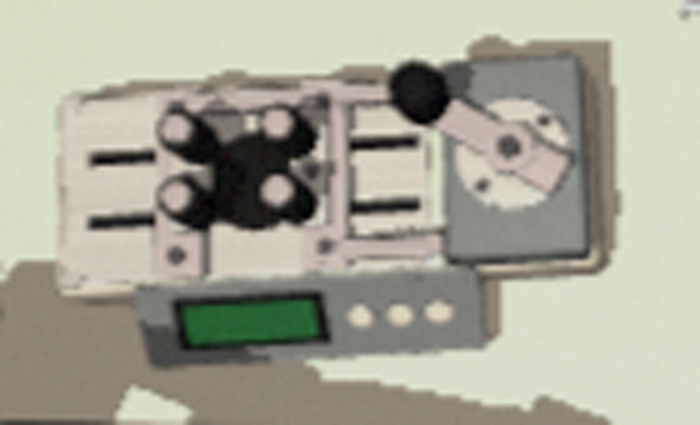

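```bash
cat >> h.py <<'E'
def ray(name,u,v,z):
    c=ctrl.get_calibration(name); T=np.linalg.inv(np.array(c['world_to_cam']))
    d=T[:3,:3]@[(u-c['cx'])/c['fx'],(v-c['cy'])/c['fy'],1]; o=T[:3,3]
    return (o+d*(z-o[2])/d[2])[:2]
E
python3 - <<'E'
from h import *
im,d=ctrl.camera('top'); p=cloud('top',d,np.ones((400,640),bool))
q=p[(p[:,2]>.0755)&(p[:,2]<.0805)&(p[:,1]<.27)&(p[:,1]>.19)&(p[:,0]>.39)&(p[:,0]<.51)]
r=cv2.minAreaRect(q[:,:2].astype(np.float32)*1000);print('gear',r,cv2.boxPoints(r).round(1).tolist())
X={}
for n,u,v,z in [('LB',182,128,.106),('LF',182,195,.106),('RB',278,123,.106),('RF',278,190,.106),('knob',418,90,.131),('hub',510,147,.096),('baseTL',65,97,.047),('baseBL',63,290,.047),('gTL',447,68,.078),('gTR',580,57,.078),('gBR',587,255,.078),('gBL',450,262,.078),('pad?',238,180,.05)]:
    X[n]=ray('top',170+u/5,195+v/5,z)*1000; print(n,X[n].round(1))
L=(X['LB']+X['LF'])/2;R=(X['RB']+X['RF'])/2
ya=(L-R)/np.linalg.norm(L-R)
print('posts half sep',np.linalg.norm(L-R)/2,'mid',(L+R)/2,'yaw',np.degrees(np.arctan2(-ya[0],ya[1])))
b=X['baseTL']-X['baseBL'];print('yaw base',np.degrees(np.arctan2(b[1],b[0])))
for a,c in [('gBL','gTL'),('gBR','gTR')]:
    b=X[c]-X[a];print('yaw g',np.degrees(np.arctan2(b[1],b[0])),np.linalg.norm(b))
E
```

```text
gear ((450.0149230957031, 242.82809448242188), (85.83404541015625, 54.86524200439453), 2.588277816772461) [[405.8999938964844, 268.29998779296875], [408.3999938964844, 213.5], [494.1000061035156, 217.39999389648438], [491.6000061035156, 272.20001220703125]]
LB [452.7 376.5]
LF [425.1 374.2]
RB [455.6 337.3]
RF [427.9 335.4]
knob [465.4 276.7]
hub [449.2 242.9]
baseTL [476.4 445.4]
baseBL [391.7 438.3]
gTL [486.1 273.4]
gTR [492.  216.9]
gBR [407.2 210.8]
gBL [403.2 267.9]
pad? [440.5 365.8]
posts half sep 19.551895098850647 mid [440.32112652 355.85844789] yaw 4.140977528604041
yaw base 4.779083431060814
yaw g 3.824502405658329 83.02356899432671
yaw g 4.096673778486657 84.95558867007789
```

>>> {"method": "step_arm", "body": {"deltas": [{"dp": [0,0,0],"twist": 1},{"dp": [0,0,0],"twist": 1},{"dp": [0,0,0],"twist": 1},{"dp": [0,0,0],"twist": 1},{"dp": [0,0,0],"twist": 1},{"dp": [0,0,0],"twist": 1},{"dp": [0,0,0],"twist": 1},{"dp": [0,0,0],"twist": 1},{"dp": [0,0,0],"twist": 1},{"dp": [0,0,0],"twist": 1},{"dp": [0,0,0],"twist": 1},{"dp": [0,0,0],"twist": 1}], "gripper": 0.1}}

```text
time_s: 2.35
ee_pos: [0.1859, 0.5176, 0.2055]
eef_rot: [3.142, 0.0, 1.956]
force: [0.1, 0.8, -0.2]
grip_width: 0.0518
grip_force: 0.0
```

>>> {"method": "step_arm", "body": {"deltas": [{"dp": [0,0,0],"twist": 1},{"dp": [0,0,0],"twist": 1},{"dp": [0,0,0],"twist": 1},{"dp": [0,0,0],"twist": 1},{"dp": [0,0,0],"twist": 1},{"dp": [0,0,0],"twist": 0.55},{"dp": [0,0,0],"twist": 0}]}}

```text
time_s: 3.05
ee_pos: [0.1859, 0.5176, 0.2055]
eef_rot: [3.142, -0.0, 1.571]
force: [-0.8, 0.4, 0.1]
grip_width: 0.0518
grip_force: 0.0
```

>>> {"method": "step_arm", "body": {"deltas": [{"dp": [-0.6,0.7,0],"twist": 0},{"dp": [-0.6,0.7,0],"twist": 0},{"dp": [-0.6,0.7,0],"twist": 0},{"dp": [-0.6,0.7,0],"twist": 0},{"dp": [-0.6,0.7,0],"twist": 0},{"dp": [-0.6,0.7,0],"twist": 0},{"dp": [-0.6,0.7,0],"twist": 0},{"dp": [-0.6,0.7,0],"twist": 0},{"dp": [-0.6,0.7,0],"twist": 0},{"dp": [-0.6,0.7,0],"twist": 0},{"dp": [0,0,0],"twist": 0},{"dp": [0,0,0],"twist": 0}]}}

```text
time_s: 4.25
ee_pos: [0.4662, 0.2775, 0.2053]
eef_rot: [-3.141, 0.0, 1.571]
force: [-0.7, -0.1, 0.3]
grip_width: 0.0518
grip_force: 0.0
```

>>> {"method": "step_arm", "body": {"deltas": [{"dp": [0,0,0.4],"twist": 0},{"dp": [0,0,0.4],"twist": 0},{"dp": [0,0,0.4],"twist": 0},{"dp": [0,0,0.4],"twist": 0},{"dp": [0,0,0.4],"twist": 0},{"dp": [0,0,0.4],"twist": 0},{"dp": [0,0,0],"twist": 0},{"dp": [0,0,0],"twist": 0}]}}

```text
time_s: 5.05
ee_pos: [0.4657, 0.2785, 0.11]
eef_rot: [3.141, -0.0, 1.573]
force: [1.3, 0.3, 0.5]
grip_width: 0.0517
grip_force: 0.0
```

>>> {"method": "step_arm", "body": {"deltas": [{"dp": [0,0,0],"twist": 0},{"dp": [0,0,0],"twist": 0},{"dp": [0,0,0],"twist": 0},{"dp": [0,0,0],"twist": 0},{"dp": [0,0,0],"twist": 0},{"dp": [0,0,0],"twist": 0}], "gripper": -1, "squeeze": 30}}

```text
time_s: 5.65
ee_pos: [0.4666, 0.278, 0.1099]
eef_rot: [3.14, -0.001, 1.571]
force: [3.9, 0.3, 2.4]
grip_width: 0.0224
grip_force: 30.0
```

Run:
```python
from h import *
o=ctrl.get_obs();print(o['time_s'],o['ee_pos'],o['force'],o['moment'],o['grip_width'])
im,d=ctrl.camera('top'); cv2.imwrite('pics/t2.png',cv2.resize(im[180:280,170:310,::-1],None,fx=5,fy=5,interpolation=cv2.INTER_CUBIC))
print('knob from 64.4 circle rows (dp tool x=dy, tool y=dx):')
a0=np.radians(65);s=np.radians(12)
for k in range(30):
    f=lambda a:40*np.array([np.cos(a),np.sin(a)])
    e=f(a0+(k+1)*s)-f(a0+k*s); print(k,[round(e[1]/40,3),round(e[0]/40,3)])
```

```text
5.65 [0.46663384 0.27797726 0.10986443] [3.91993873 0.33328203 2.36961098] [ 0.14269485 -0.79647205  0.00722431] 0.022359547664030976
knob from 64.4 circle rows (dp tool x=dy, tool y=dx):
0 [np.float64(0.068), np.float64(-0.198)]
1 [np.float64(0.025), np.float64(-0.207)]
2 [np.float64(-0.018), np.float64(-0.208)]
3 [np.float64(-0.061), np.float64(-0.2)]
4 [np.float64(-0.101), np.float64(-0.183)]
5 [np.float64(-0.137), np.float64(-0.158)]
6 [np.float64(-0.167), np.float64(-0.126)]
7 [np.float64(-0.189), np.float64(-0.088)]
8 [np.float64(-0.204), np.float64(-0.047)]
9 [np.float64(-0.209), np.float64(-0.004)]
10 [np.float64(-0.205), np.float64(0.04)]
11 [np.float64(-0.192), np.float64(0.082)]
12 [np.float64(-0.171), np.float64(0.12)]
13 [np.float64(-0.143), np.float64(0.153)]
14 [np.float64(-0.108), np.float64(0.179)]
15 [np.float64(-0.068), np.float64(0.198)]
16 [np.float64(-0.025), np.float64(0.207)]
17 [np.float64(0.018), np.float64(0.208)]
18 [np.float64(0.061), np.float64(0.2)]
19 [np.float64(0.101), np.float64(0.183)]
20 [np.float64(0.137), np.float64(0.158)]
21 [np.float64(0.167), np.float64(0.126)]
22 [np.float64(0.189), np.float64(0.088)]
23 [np.float64(0.204), np.float64(0.047)]
24 [np.float64(0.209), np.float64(0.004)]
25 [np.float64(0.205), np.float64(-0.04)]
26 [np.float64(0.192), np.float64(-0.082)]
27 [np.float64(0.171), np.float64(-0.12)]
28 [np.float64(0.143), np.float64(-0.153)]
29 [np.float64(0.108), np.float64(-0.179)]
```

View pics/t2.png

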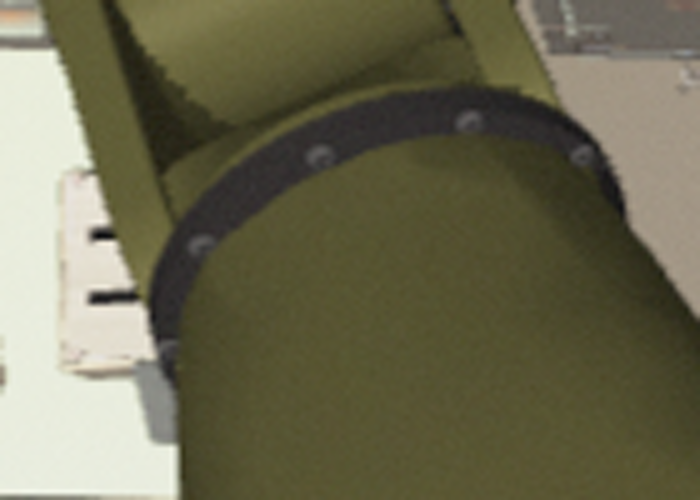

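The arm hides the tester here, but the 22.4 mm opening at 30 N shows that it holds the knob. I'll lead it round.

>>> {"method": "step_arm", "body": {"deltas": [{"dp": [0.068,-0.198,0],"twist": 0},{"dp": [0.025,-0.207,0],"twist": 0},{"dp": [-0.018,-0.208,0],"twist": 0},{"dp": [-0.061,-0.2,0],"twist": 0},{"dp": [-0.101,-0.183,0],"twist": 0}]}}

```text
time_s: 6.2
ee_pos: [0.4264, 0.2746, 0.1098]
eef_rot: [3.14, -0.001, 1.572]
force: [7.1, -0.5, 1.2]
grip_width: 0.0224
grip_force: 30.0
```

>>> {"method": "step_arm", "body": {"deltas": [{"dp": [-0.137,-0.158,0],"twist": 0},{"dp": [-0.167,-0.126,0],"twist": 0},{"dp": [-0.189,-0.088,0],"twist": 0},{"dp": [-0.204,-0.047,0],"twist": 0},{"dp": [-0.209,-0.004,0],"twist": 0},{"dp": [-0.205,0.04,0],"twist": 0}]}}

```text
time_s: 6.8
ee_pos: [0.4111, 0.2302, 0.1098]
eef_rot: [3.141, -0.002, 1.572]
force: [5.2, 6.0, -0.1]
grip_width: 0.0221
grip_force: 30.0
```

>>> {"method": "step_arm", "body": {"deltas": [{"dp": [-0.192,0.082,0],"twist": 0},{"dp": [-0.171,0.12,0],"twist": 0},{"dp": [-0.143,0.153,0],"twist": 0},{"dp": [-0.108,0.179,0],"twist": 0},{"dp": [-0.068,0.198,0],"twist": 0},{"dp": [-0.025,0.207,0],"twist": 0}]}}

```text
time_s: 7.4
ee_pos: [0.448, 0.2017, 0.1096]
eef_rot: [-3.14, -0.0, 1.571]
force: [-5.0, 1.9, 7.3]
grip_width: 0.0225
grip_force: 30.0
```

>>> {"method": "step_arm", "body": {"deltas": [{"dp": [0.018,0.208,0],"twist": 0},{"dp": [0.061,0.2,0],"twist": 0},{"dp": [0.101,0.183,0],"twist": 0},{"dp": [0.137,0.158,0],"twist": 0},{"dp": [0.167,0.126,0],"twist": 0},{"dp": [0.189,0.088,0],"twist": 0}]}}

```text
time_s: 8.0
ee_pos: [0.4872, 0.2281, 0.1098]
eef_rot: [-3.141, 0.001, 1.571]
force: [-0.9, -5.0, 7.3]
grip_width: 0.0223
grip_force: 30.0
```

>>> {"method": "step_arm", "body": {"deltas": [{"dp": [0.204,0.047,0],"twist": 0},{"dp": [0.209,0.004,0],"twist": 0},{"dp": [0.205,-0.04,0],"twist": 0},{"dp": [0.192,-0.082,0],"twist": 0},{"dp": [0.171,-0.12,0],"twist": 0},{"dp": [0.143,-0.153,0],"twist": 0},{"dp": [0.108,-0.179,0],"twist": 0},{"dp": [0,0,0],"twist": 0}]}}

```text
time_s: 8.8
ee_pos: [0.4657, 0.2784, 0.1098]
eef_rot: [3.141, -0.001, 1.572]
force: [-1.5, 3.1, 4.9]
grip_width: 0.0224
grip_force: 30.0
```

>>> {"method": "step_arm", "body": {"deltas": [{"dp": [0,0,0],"twist": 0},{"dp": [0,0,0],"twist": 0},{"dp": [0,0,0],"twist": 0},{"dp": [0,0,0],"twist": 0},{"dp": [0,0,-0.4],"twist": 0},{"dp": [0,0,-0.5],"twist": 0},{"dp": [0,0,-0.6],"twist": 0},{"dp": [0,0,-0.6],"twist": 0},{"dp": [0,0,-0.4],"twist": 0}], "gripper": 0.3}}

```text
time_s: 9.7
ee_pos: [0.4663, 0.2778, 0.2111]
eef_rot: [3.141, -0.001, 1.571]
force: [-0.8, 0.2, -0.6]
grip_width: 0.061
grip_force: 0.0
```

>>> {"method": "step_arm", "body": {"deltas": [{"dp": [-0.756,-0.0115,0],"twist": 0},{"dp": [-0.756,-0.0115,0],"twist": 0},{"dp": [-0.756,-0.0115,0],"twist": 0},{"dp": [-0.756,-0.0115,0],"twist": 0},{"dp": [-0.756,-0.0115,0],"twist": 0},{"dp": [-0.756,-0.0115,0],"twist": 0},{"dp": [-0.756,-0.0115,0],"twist": 0},{"dp": [-0.756,-0.0115,0],"twist": 0},{"dp": [-0.756,-0.0115,0],"twist": 0},{"dp": [-0.756,-0.0115,0],"twist": 0},{"dp": [-0.756,-0.0115,0],"twist": 0},{"dp": [-0.756,-0.0115,0],"twist": 0}], "gripper": 0.5}}

```text
time_s: 10.9
ee_pos: [0.4606, -0.0864, 0.2095]
eef_rot: [-3.142, -0.0, 1.571]
force: [0.4, 0.6, -0.3]
grip_width: 0.0703
grip_force: 0.0
```

Run:
```python
from h import *
o=ctrl.get_obs();print(o['time_s'],o['ee_pos'],o['force'],o['grip_width'])
im,d=ctrl.camera('top'); cv2.imwrite('pics/t3.png',cv2.resize(im[195:280,170:310,::-1],None,fx=5,fy=5,interpolation=cv2.INTER_CUBIC))
ims,ds=ctrl.camera('side')
for r in ctrl.cut_out('side','tablet_jar')[:2]:
    q=cloud('side',ds,r['pixels']); q=q[q[:,2]>.073]
    if len(q)>5: print('jar',r['conf'],cv2.minEnclosingCircle(q[:,:2].astype(np.float32)),len(q))
```

```text
10.9 [ 0.46058777 -0.0863686   0.20945114] [ 0.418383    0.60745086 -0.26771134] 0.07029609208793768
```

View pics/t3.png

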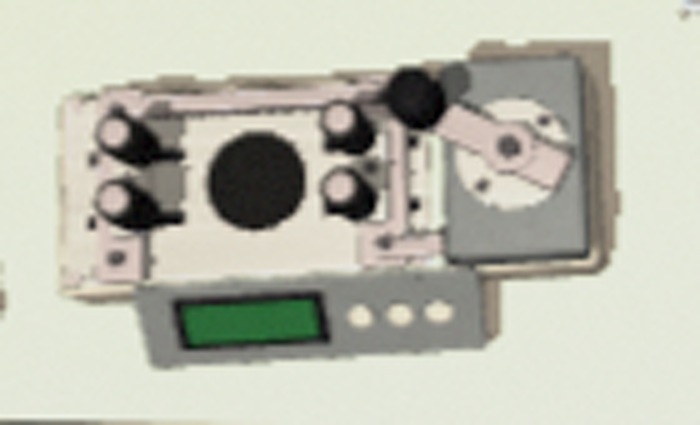

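The posts are wide open, and the pad shows at crop pixel (257, 180). Next is the jar grasp.

>>> {"method": "step_arm", "body": {"deltas": [{"dp": [0.05,0,0.424],"twist": 0},{"dp": [0,0,0.424],"twist": 0},{"dp": [0,0,0.424],"twist": 0},{"dp": [0,0,0.424],"twist": 0},{"dp": [0,0,0.424],"twist": 0},{"dp": [0,0,0.424],"twist": 0},{"dp": [0,0,0.424],"twist": 0},{"dp": [0,0,0.424],"twist": 0},{"dp": [0,0,0.424],"twist": 0},{"dp": [0,0,0.424],"twist": 0},{"dp": [0,0,0],"twist": 0}]}}

```text
time_s: 12.15
ee_pos: [0.4598, -0.082, 0.0382]
eef_rot: [-3.138, -0.001, 1.572]
force: [-0.4, 0.3, 1.2]
grip_width: 0.0702
grip_force: 0.0
```

>>> {"method": "step_arm", "body": {"deltas": [{"dp": [0,0,0],"twist": 0},{"dp": [0,0,0],"twist": 0},{"dp": [0,0,0],"twist": 0},{"dp": [0,0,0],"twist": 0},{"dp": [0,0,0],"twist": 0},{"dp": [0,0,0],"twist": 0}], "gripper": -1, "squeeze": 12}}

```text
time_s: 12.75
ee_pos: [0.4612, -0.0831, 0.0405]
eef_rot: [3.141, 0.0, 1.571]
force: [-1.6, 1.8, 7.3]
grip_width: 0.0466
grip_force: 12.0
```

Run:
```python
from h import *
for n,u,v,z in [('pad',257,180,.05),('LB',117,132,.106),('LF',117,198,.106),('RB',340,120,.106),('RF',338,187,.106),('knob',413,97,.131)]:
    print(n,(ray('top',170+u/5,195+v/5,z)*1000).round(1))
```

```text
pad [440.7 357.6]
LB [450.6 402.9]
LF [423.3 400.5]
RB [457.3 312. ]
RF [429.6 311.1]
knob [462.5 278.5]
```

>>> {"method": "step_arm", "body": {"deltas": [{"dp": [0,0,-0.2],"twist": 0},{"dp": [0,0,-0.4],"twist": 0},{"dp": [0,0,-0.5],"twist": 0},{"dp": [0,0,-0.6],"twist": 0},{"dp": [0,0,-0.6],"twist": 0},{"dp": [0,0,-0.6],"twist": 0},{"dp": [0,0,-0.6],"twist": 0},{"dp": [0,0,-0.5],"twist": 0},{"dp": [0,0,-0.2],"twist": 0},{"dp": [0,0,0],"twist": 0}]}}

```text
time_s: 13.75
ee_pos: [0.4611, -0.0831, 0.2086]
eef_rot: [3.14, 0.0, 1.572]
force: [0.0, -0.3, -1.3]
grip_width: 0.0464
grip_force: 12.0
```

>>> {"method": "step_arm", "body": {"deltas": [{"dp": [0.5,-0.04,0],"twist": 0},{"dp": [0.8,-0.04,0],"twist": 0},{"dp": [1,-0.04,0],"twist": 0},{"dp": [1,-0.04,0],"twist": 0},{"dp": [1,-0.04,0],"twist": 0},{"dp": [1,-0.04,0],"twist": 0},{"dp": [1,-0.04,0],"twist": 0},{"dp": [1,-0.04,0],"twist": 0},{"dp": [1,-0.04,0],"twist": 0},{"dp": [1,-0.04,0],"twist": 0},{"dp": [0.8,-0.04,0],"twist": 0},{"dp": [0.5,-0.04,0],"twist": 0}]}}

```text
time_s: 14.95
ee_pos: [0.4404, 0.3428, 0.2061]
eef_rot: [-3.14, 0.001, 1.573]
force: [0.3, -0.1, 0.6]
grip_width: 0.0472
grip_force: 12.0
```

>>> {"method": "step_arm", "body": {"deltas": [{"dp": [0.2,0,0],"twist": 0},{"dp": [0,0,0],"twist": 0},{"dp": [0,0,0],"twist": 0},{"dp": [0,0,0],"twist": 0},{"dp": [0,0,0],"twist": 0}]}}

```text
time_s: 15.45
ee_pos: [0.4416, 0.3482, 0.208]
eef_rot: [3.141, -0.0, 1.571]
force: [0.4, -0.3, -0.4]
grip_width: 0.0469
grip_force: 12.0
```

>>> {"method": "step_arm", "body": {"deltas": [{"dp": [0.245,-0.025,0],"twist": 0},{"dp": [0,0,0.4],"twist": 0},{"dp": [0,0,0.5],"twist": 0},{"dp": [0,0,0.5],"twist": 0},{"dp": [0,0,0.5],"twist": 0},{"dp": [0,0,0.4],"twist": 0},{"dp": [0,0,0.3],"twist": 0},{"dp": [0,0,0.2],"twist": 0},{"dp": [0,0,0.05],"twist": 0},{"dp": [0,0,0],"twist": 0},{"dp": [0,0,0],"twist": 0}]}}

```text
time_s: 16.55
ee_pos: [0.4406, 0.359, 0.0945]
eef_rot: [3.141, -0.001, 1.572]
force: [0.2, 0.4, -0.6]
grip_width: 0.0468
grip_force: 12.0
```

>>> {"method": "step_arm", "body": {"deltas": [{"dp": [0,0,0.03],"twist": 0},{"dp": [0,0,0.03],"twist": 0},{"dp": [0,0,0],"twist": 0}]}}

```text
time_s: 16.85
ee_pos: [0.4403, 0.3587, 0.0914]
eef_rot: [3.142, -0.0, 1.572]
force: [-0.4, 0.7, -1.0]
grip_width: 0.0465
grip_force: 12.0
```

>>> {"method": "step_arm", "body": {"deltas": [{"dp": [0,0,0.03],"twist": 0},{"dp": [0,0,0],"twist": 0},{"dp": [0,0,0],"twist": 0}]}}

```text
time_s: 17.15
ee_pos: [0.4404, 0.3588, 0.0906]
eef_rot: [3.141, -0.0, 1.572]
force: [-1.0, -1.3, 4.7]
grip_width: 0.0466
grip_force: 12.0
```

>>> {"method": "step_arm", "body": {"deltas": [{"dp": [0,0,0],"twist": 0},{"dp": [0,0,0],"twist": 0},{"dp": [0,0,0],"twist": 0},{"dp": [0,0,0],"twist": 0},{"dp": [0,0,-0.3],"twist": 0},{"dp": [0,0,-0.6],"twist": 0},{"dp": [0,0,-0.7],"twist": 0},{"dp": [0,0,-0.7],"twist": 0},{"dp": [0,0,-0.5],"twist": 0},{"dp": [0,0,-0.2],"twist": 0}], "gripper": 0.5}}

```text
time_s: 18.15
ee_pos: [0.4408, 0.3591, 0.2132]
eef_rot: [3.139, -0.002, 1.572]
force: [0.1, -0.8, 0.3]
grip_width: 0.0706
grip_force: 0.0
```

>>> {"method": "step_arm", "body": {"deltas": [{"dp": [-0.5,0.15,0],"twist": 0},{"dp": [-0.5,0.15,0],"twist": 0},{"dp": [-0.5,0.15,0],"twist": 0},{"dp": [-0.5,0.15,0],"twist": 0},{"dp": [0,0,0],"twist": 0},{"dp": [0,0,0],"twist": 0}], "gripper": 0.1}}

```text
time_s: 18.75
ee_pos: [0.4643, 0.2789, 0.2101]
eef_rot: [-3.141, -0.0, 1.571]
force: [0.2, -0.5, 0.1]
grip_width: 0.0517
grip_force: 0.0
```

Run:
```python
from h import *
o=ctrl.get_obs();print(o['time_s'],o['ee_pos'],o['force'],o['grip_width'])
im,d=ctrl.camera('side'); cv2.imwrite('pics/s4.png',cv2.resize(im[110:230,210:350,::-1],None,fx=5,fy=5,interpolation=cv2.INTER_CUBIC))
```

```text
18.75 [0.46426628 0.27886418 0.21014541] [ 0.17400626 -0.46320419  0.09399183] 0.051650659733093365
```

View pics/s4.png

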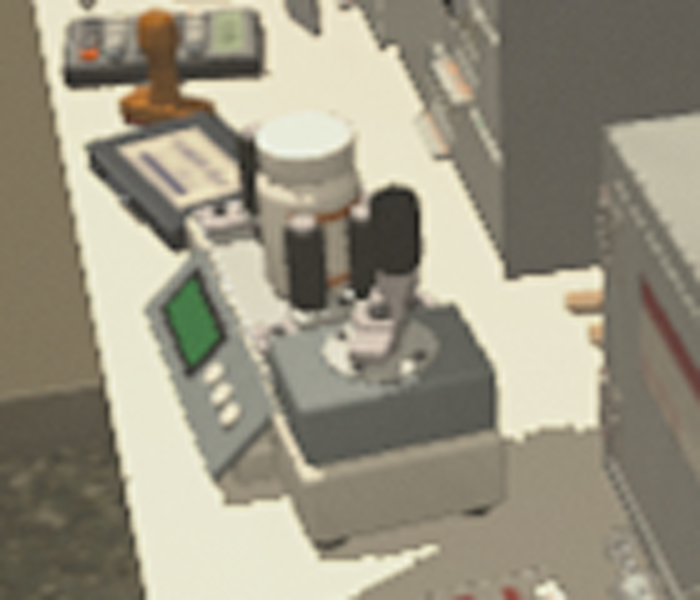

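Run:
```python
from h import *
c=ctrl.get_calibration('side')
for P in [(.4643,.2789,.21),(.4643,.2789,.131),(.4407,.3576,.126)]:
    q=(np.array(c['world_to_cam'])@[*P,1])[:3]; print(P,c['fx']*q[0]/q[2]+c['cx'],c['fy']*q[1]/q[2]+c['cy'])
im,d=ctrl.camera('side'); cv2.imwrite('pics/s5.png',im[:,:,::-1])
```

```text
(0.4643, 0.2789, 0.21) 285.9231334692585 113.76898537673344
(0.4643, 0.2789, 0.131) 287.9326631834545 148.65032934880008
(0.4407, 0.3576, 0.126) 270.52858256541293 135.47012558252055
```

View pics/s5.png

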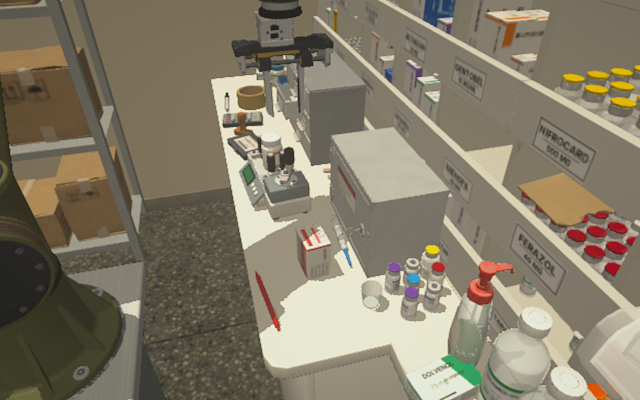

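Gripper is above the knob (fingertips near row 113), the jar stands upright on the pad near (270, 145), and carton and cup are untouched. Now I'll grip the knob.

>>> {"method": "step_arm", "body": {"deltas": [{"dp": [0,0.04,0.4],"twist": 0},{"dp": [0,0,0.4],"twist": 0},{"dp": [0,0,0.4],"twist": 0},{"dp": [0,0,0.4],"twist": 0},{"dp": [0,0,0.4],"twist": 0},{"dp": [0,0,0.4],"twist": 0},{"dp": [0,0,0.1],"twist": 0},{"dp": [0,0,0],"twist": 0}]}}

```text
time_s: 19.65
ee_pos: [0.4656, 0.2792, 0.1099]
eef_rot: [-3.141, 0.0, 1.572]
force: [0.0, -0.3, -0.6]
grip_width: 0.0516
grip_force: 0.0
```

>>> {"method": "step_arm", "body": {"deltas": [{"dp": [0,0,0],"twist": 0},{"dp": [0,0,0],"twist": 0},{"dp": [0,0,0],"twist": 0},{"dp": [0,0,0],"twist": 0},{"dp": [0,0,0],"twist": 0},{"dp": [0,0,0],"twist": 0}], "gripper": -1, "squeeze": 30}}

```text
time_s: 20.25
ee_pos: [0.466, 0.2788, 0.1105]
eef_rot: [3.142, -0.0, 1.572]
force: [-2.0, 0.1, 3.8]
grip_width: 0.0224
grip_force: 30.0
```

Run:
```python
from h import *
o=ctrl.get_obs();print(o['time_s'],o['ee_pos'],o['force'],o['moment'],o['grip_width'])
a0=np.radians(65)
f=lambda a:40*np.array([np.cos(a),np.sin(a)])
def tab(b,s,n):
    for k in range(n):
        e=f(a0-b-(k+1)*s)-f(a0-b-k*s); print(round(np.degrees(b+(k+1)*s)),round(65-np.degrees(b+(k+1)*s)),'{"dp": [%.3f, %.3f, 0], "twist": 0},'%(e[1]/40,e[0]/40))
tab(0,np.radians(12),17); print(); tab(np.radians(204),np.radians(3),20)
```

```text
20.25 [0.46595052 0.27882697 0.11052292] [-2.00615069  0.07064056  3.78001321] [-0.14271309  0.5514745   0.03026012] 0.022376702288691912
12 53 {"dp": [-0.108, 0.179, 0], "twist": 0},
24 41 {"dp": [-0.143, 0.153, 0], "twist": 0},
36 29 {"dp": [-0.171, 0.120, 0], "twist": 0},
48 17 {"dp": [-0.192, 0.082, 0], "twist": 0},
60 5 {"dp": [-0.205, 0.040, 0], "twist": 0},
72 -7 {"dp": [-0.209, -0.004, 0], "twist": 0},
84 -19 {"dp": [-0.204, -0.047, 0], "twist": 0},
96 -31 {"dp": [-0.189, -0.088, 0], "twist": 0},
108 -43 {"dp": [-0.167, -0.126, 0], "twist": 0},
120 -55 {"dp": [-0.137, -0.158, 0], "twist": 0},
132 -67 {"dp": [-0.101, -0.183, 0], "twist": 0},
144 -79 {"dp": [-0.061, -0.200, 0], "twist": 0},
156 -91 {"dp": [-0.018, -0.208, 0], "twist": 0},
168 -103 {"dp": [0.025, -0.207, 0], "twist": 0},
180 -115 {"dp": [0.068, -0.198, 0], "twist": 0},
192 -127 {"dp": [0.108, -0.179, 0], "twist": 0},
204 -139 {"dp": [0.143, -0.153, 0], "twist": 0},

207 -142 {"dp": [0.040, -0.033, 0], "twist": 0},
210 -145 {"dp": [0.042, -0.031, 0], "twist": 0},
213 -148 {"dp": [0.044, -0.029, 0], "twist": 0},
216 -151 {"dp": [0.045, -0.027, 0], "twist": 0},
219 -154 {"dp": [0.046, -0.024, 0], "twist": 0},
222 -157 {"dp": [0.048, -0.022, 0], "twist": 0},
225 -160 {"dp": [0.049, -0.019, 0], "twist": 0},
228 -163 {"dp": [0.050, -0.017, 0], "twist": 0},
231 -166 {"dp": [0.050, -0.014, 0], "twist": 0},
234 -169 {"dp": [0.051, -0.011, 0], "twist": 0},
237 -172 {"dp": [0.052, -0.009, 0], "twist": 0},
240 -175 {"dp": [0.052, -0.006, 0], "twist": 0},
243 -178 {"dp": [0.052, -0.003, 0], "twist": 0},
246 -181 {"dp": [0.052, -0.000, 0], "twist": 0},
249 -184 {"dp": [0.052, 0.002, 0], "twist": 0},
252 -187 {"dp": [0.052, 0.005, 0], "twist": 0},
255 -190 {"dp": [0.052, 0.008, 0], "twist": 0},
258 -193 {"dp": [0.051, 0.010, 0], "twist": 0},
261 -196 {"dp": [0.051, 0.013, 0], "twist": 0},
264 -199 {"dp": [0.050, 0.016, 0], "twist": 0},
```

>>> {"method": "step_arm", "body": {"deltas": [{"dp": [-0.108,0.179,0],"twist": 0},{"dp": [-0.143,0.153,0],"twist": 0},{"dp": [-0.171,0.12,0],"twist": 0},{"dp": [-0.192,0.082,0],"twist": 0},{"dp": [-0.205,0.04,0],"twist": 0},{"dp": [-0.209,-0.004,0],"twist": 0},{"dp": [-0.204,-0.047,0],"twist": 0},{"dp": [-0.189,-0.088,0],"twist": 0}]}}

```text
time_s: 21.05
ee_pos: [0.4843, 0.2221, 0.1107]
eef_rot: [3.139, -0.001, 1.571]
force: [2.3, 5.1, -0.1]
grip_width: 0.0224
grip_force: 30.0
```

>>> {"method": "step_arm", "body": {"deltas": [{"dp": [-0.167,-0.126,0],"twist": 0},{"dp": [-0.137,-0.158,0],"twist": 0},{"dp": [-0.101,-0.183,0],"twist": 0},{"dp": [-0.061,-0.2,0],"twist": 0},{"dp": [-0.018,-0.208,0],"twist": 0},{"dp": [0.025,-0.207,0],"twist": 0}]}}

```text
time_s: 21.65
ee_pos: [0.4409, 0.2031, 0.1106]
eef_rot: [3.139, 0.0, 1.571]
force: [5.2, -0.7, 0.1]
grip_width: 0.0219
grip_force: 30.0
```

>>> {"method": "step_arm", "body": {"deltas": [{"dp": [0.068,-0.198,0],"twist": 0},{"dp": [0.108,-0.179,0],"twist": 0}]}}

```text
time_s: 21.85
ee_pos: [0.4256, 0.2102, 0.1106]
eef_rot: [3.139, 0.0, 1.571]
force: [5.4, -1.2, 1.2]
grip_width: 0.0222
grip_force: 30.0
```

>>> {"method": "step_arm", "body": {"deltas": [{"dp": [0.143,-0.153,0],"twist": 0},{"dp": [0,0,0],"twist": 0}]}}

```text
time_s: 22.05
ee_pos: [0.4189, 0.2165, 0.1106]
eef_rot: [3.141, -0.0, 1.572]
force: [-1.1, 0.7, 3.5]
grip_width: 0.0227
grip_force: 30.0
```

>>> {"method": "step_arm", "body": {"deltas": [{"dp": [0.04,-0.033,0],"twist": 0},{"dp": [0.042,-0.031,0],"twist": 0}]}}

```text
time_s: 22.25
ee_pos: [0.4169, 0.2193, 0.1105]
eef_rot: [3.141, 0.0, 1.571]
force: [2.4, -3.9, 4.3]
grip_width: 0.0223
grip_force: 30.0
```

>>> {"method": "step_arm", "body": {"deltas": [{"dp": [0.044,-0.029,0],"twist": 0},{"dp": [0.045,-0.027,0],"twist": 0}]}}

```text
time_s: 22.45
ee_pos: [0.4146, 0.2229, 0.1105]
eef_rot: [3.141, 0.0, 1.571]
force: [2.0, -4.3, 4.8]
grip_width: 0.0224
grip_force: 30.0
```

>>> {"method": "step_arm", "body": {"deltas": [{"dp": [0.046,-0.024,0],"twist": 0},{"dp": [0.048,-0.022,0],"twist": 0}]}}

```text
time_s: 22.65
ee_pos: [0.4128, 0.2267, 0.1105]
eef_rot: [3.141, 0.0, 1.571]
force: [2.6, -4.0, 4.9]
grip_width: 0.0224
grip_force: 30.0
```

>>> {"method": "step_arm", "body": {"deltas": [{"dp": [0.049,-0.019,0],"twist": 0}]}}

```text
time_s: 22.75
ee_pos: [0.412, 0.2287, 0.1105]
eef_rot: [3.141, 0.0, 1.571]
force: [1.3, -4.0, 5.6]
grip_width: 0.0223
grip_force: 30.0
```

>>> {"method": "step_arm", "body": {"deltas": [{"dp": [0.05,-0.017,0],"twist": 0}]}}

```text
time_s: 22.85
ee_pos: [0.4113, 0.2307, 0.1105]
eef_rot: [3.141, 0.0, 1.571]
force: [2.7, -4.0, 5.6]
grip_width: 0.0222
grip_force: 30.0
```

>>> {"method": "step_arm", "body": {"deltas": [{"dp": [0.05,-0.014,0],"twist": 0}]}}

```text
time_s: 22.95
ee_pos: [0.4108, 0.2327, 0.1105]
eef_rot: [3.141, 0.0, 1.571]
force: [3.3, -5.0, 5.8]
grip_width: 0.0228
grip_force: 30.0
```

>>> {"method": "step_arm", "body": {"deltas": [{"dp": [0.051,-0.011,0],"twist": 0}]}}

```text
time_s: 23.05
ee_pos: [0.4103, 0.2347, 0.1105]
eef_rot: [3.141, 0.0, 1.571]
force: [2.3, -5.1, 5.3]
grip_width: 0.0225
grip_force: 30.0
```

>>> {"method": "step_arm", "body": {"deltas": [{"dp": [0.052,-0.009,0],"twist": 0}]}}

```text
time_s: 23.15
ee_pos: [0.41, 0.2368, 0.1105]
eef_rot: [3.141, 0.0, 1.571]
force: [1.9, -4.3, 6.1]
grip_width: 0.0224
grip_force: 30.0
```

>>> {"method": "step_arm", "body": {"deltas": [{"dp": [0.052,-0.006,0],"twist": 0}]}}

```text
time_s: 23.25
ee_pos: [0.4097, 0.2388, 0.1105]
eef_rot: [3.141, 0.0, 1.571]
force: [2.2, -5.6, 6.1]
grip_width: 0.0225
grip_force: 30.0
```

>>> {"method": "step_arm", "body": {"deltas": [{"dp": [0.052,-0.003,0],"twist": 0}]}}

```text
time_s: 23.35
ee_pos: [0.4096, 0.2407, 0.1105]
eef_rot: [3.141, 0.001, 1.571]
force: [2.5, -8.3, 6.2]
grip_width: 0.0222
grip_force: 30.0
```

>>> {"method": "step_arm", "body": {"deltas": [{"dp": [0.052,0,0],"twist": 0}]}}

```text
time_s: 23.45
ee_pos: [0.4096, 0.2426, 0.1105]
eef_rot: [3.141, 0.001, 1.571]
force: [2.2, -9.8, 7.6]
grip_width: 0.0223
grip_force: 30.0
```

>>> {"method": "step_arm", "body": {"deltas": [{"dp": [0,0,0],"twist": 0},{"dp": [0,0,0],"twist": 0}]}}

```text
time_s: 23.65
ee_pos: [0.4096, 0.2426, 0.1105]
eef_rot: [3.141, 0.001, 1.571]
force: [1.6, -7.7, 6.6]
grip_width: 0.0223
grip_force: 30.0
```

>>> {"method": "step_arm", "body": {"deltas": [{"dp": [0,0,0],"twist": 0},{"dp": [0,0,0],"twist": 0},{"dp": [0,0,0],"twist": 0},{"dp": [0,0,0],"twist": 0},{"dp": [0,0,-0.3],"twist": 0},{"dp": [0,0,-0.6],"twist": 0},{"dp": [0,0,-0.7],"twist": 0},{"dp": [-0.5,0,-0.7],"twist": 0},{"dp": [-0.8,0,0],"twist": 0},{"dp": [-0.8,0,0],"twist": 0},{"dp": [-0.8,0,0],"twist": 0},{"dp": [-0.8,0,0],"twist": 0}], "gripper": 0.1}}

```text
time_s: 24.85
ee_pos: [0.4091, 0.0941, 0.2032]
eef_rot: [3.141, -0.0, 1.572]
force: [1.0, -0.9, 0.1]
grip_width: 0.0518
grip_force: 0.0
```

>>> {"method": "step_arm", "body": {"deltas": [{"dp": [-0.8,-0.5,0],"twist": 0},{"dp": [-0.8,-0.5,0],"twist": 0},{"dp": [0,0,0],"twist": 0},{"dp": [0,0,0],"twist": 0}]}}

```text
time_s: 25.25
ee_pos: [0.3695, 0.0309, 0.2032]
eef_rot: [3.14, -0.0, 1.57]
force: [-0.4, 0.3, 0.6]
grip_width: 0.0515
grip_force: 0.0
```

Run:
```python
from h import *
o=ctrl.get_obs();print(o['time_s'],o['ee_pos'],o['force'])
im,d=ctrl.camera('top'); A=cv2.resize(im[195:270,170:310],None,fx=4,fy=4,interpolation=cv2.INTER_CUBIC)
p=cloud('top',d,np.ones((400,640),bool))
q=p[(abs(p[:,0]-.441)<.04)&(abs(p[:,1]-.357)<.05)&(p[:,2]>.12)&(p[:,2]<.14)]
print('cap',len(q),cv2.minEnclosingCircle(q[:,:2].astype(np.float32)),q.mean(0),np.ptp(q[:,2]))
if len(q)>20: print('slope',np.linalg.lstsq(np.c_[q[:,:2],np.ones(len(q))],q[:,2],rcond=None)[0])
im,d=ctrl.camera('side'); B=cv2.resize(im[110:230,210:350],None,fx=2.5,fy=2.5,interpolation=cv2.INTER_CUBIC)
c=np.zeros((600,560,3),np.uint8); c[:300]=A; c[300:,:350]=B; cv2.imwrite('pics/f6.png',c[:,:,::-1])
```

```text
25.25 [0.36949687 0.03093414 0.20319467] [-0.41641579  0.28885527  0.63801486]
cap 376 ((0.44108742475509644, 0.35886675119400024), 0.02207370661199093) [0.44067911 0.35816872 0.12587294] 0.009611243235740918
slope [0.00353459 0.00631813 0.12205236]
```

View pics/f6.png

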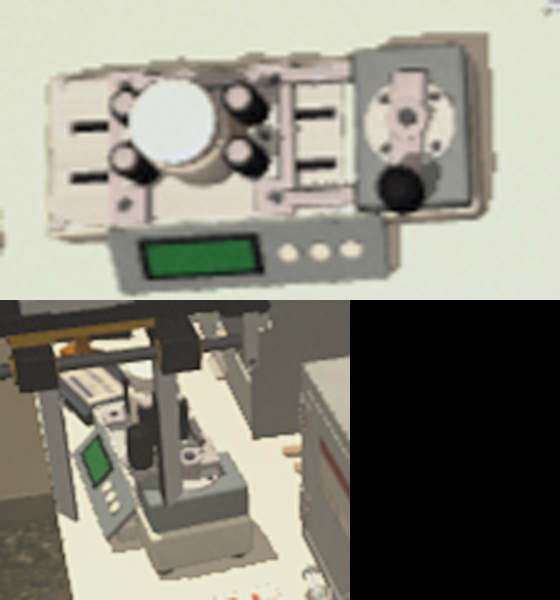

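The jar is upright and about 1 mm off the pad centre, with its cap top at 0.126 m. The posts touch it on both sides (top view, cap at (172, 120)), the knob stayed where I left it, and the arm is clear.

```bash
python3 -c "
from station import ctrl
print(ctrl.hand_in())"
```

```text
the job is handed in; nothing more can be done
None
```

I handed the job in at about 25 s; no verdict came back, but the last check showed the jar upright within about 2 mm of the pad centre, clamped by both jaws at an estimated 20–25 N each, the robot clear, and the carton and cup untouched.

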